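# Line up the camera lenses by height on the lens rail

### The arm

A 6-joint arm with a two-finger parallel gripper is mounted at the origin on the work surface. World frame = base frame: x ahead of the robot, y to its left, z up, the work surface at z = 0. Lengths are in m, angles in degrees, forces in N, time in s.
With the tool pointing down it reaches from about 0.35 to 1 m from the base axis. Payload 7.1 kg.
Tool frame: the origin (TCP) lies on the centre line of the jaws, within the pads' length; the fingertips stand 19 mm ahead of it and the grasp point (between the pads) is the TCP (tips_ahead is the distance from the TCP to the fingertips, in m); z points along the fingers, y is the line along which they close (so a half turn about z gives the same grasp; the last joint's range is limited). The gripper opens to 85 mm and grips with 20 to 120 N. Pads are 22 mm wide; open, the fingers measure 114 mm over their backs; the gripper's body (76 mm by 85 mm) begins 54 mm behind the grasp point. The pads swing forward as they close: fully open they stand 13 mm farther back than shut.
Start: joints at [62.166, 24.242, 93.386, -0, 62.372, -1.089], TCP at [0.281, 0.558, 0.25] pointing down, gripper open.
Joint ranges: [-172.04, 172.04], [-51.8, 120.97], [4.93, 147.93], [-75.15, 255.16], [6.16, 154.13], [-145.62, 145.62]. Speed limits (degrees/s): [136.94, 136.94, 172.46, 180, 180, 180].

### API

Orientations are given as a 3x3 rotation matrix whose columns are the frame's x, y, z axes.
In Python, from cell import * gives the robot as it stands. The module is installed in compiled form; this text tells all that it offers. Calls block until the motion is done:
- move_to(position, orientation): joint-space move of the TCP to a pose.
- move_linear(position, rot=None, rate=0.15, contact_N=None): straight line of the TCP; rot=None keeps the orientation; rate is the mean speed in m/s. With contact_N (N) it stops when the force on the tool has changed by that much, and returns True; else False.
- move_joints(angles): joint-space move.
- command_gripper(opening, grasp_force=None): finger opening in m; grasp_force is the grip in N (None keeps the last); returns when the fingers have stopped.
- hold(seconds).
- ik(position, orientation): joint angles nearest the present ones, or None.
- sense(): the state.
- snapshot(name): name is "scene" or "side" or "wrist"; returns the picture (420x560x3 uint8, red, green, blue); there is no depth.
- camera_model(name): a dict with "fx", "fy", "cx", "cy" (pixels), "R" (3x3) and "t" (3): a world point X has camera coordinates R X + t. Camera axes: x right, y down, z forward; pixel columns grow to the right and rows downward; lengths in m; the calibration is good to about 2 mm. A picture is of the moment at which its call begins: read the wrist's pose just before it. camera_model takes no time and is no camera call; for the wrist camera it gives the pose at the moment of the call.
A pose or a line that the arm cannot do raises IKError and nothing moves.
- sign_off(): hands the job in; it is judged then, once.
Trained networks look in the newest picture that a camera, given by its name, has taken for a name from the list of things; names that differ only in an ending like _2 or _b are one class to them, and where a whole thing is asked for, a point or a joint stands for the part that bears it (a point fixed in the world has none). Each returns a list of dicts, best first, with "score" (0 to 1); they miss things now and then, are a little off and sometimes report something else, mostly with a low value. They report only what shows in the picture. A call takes as long as a camera call.
- boxes_of(camera, target): "pixel" ([column, row] in pixels, amid what is visible of it).
- mark_of(camera, target): "pixel" ([column, row] in pixels: a listed point, or the origin of a listed thing).
The state is a dict: "time_s": time; "q": joint angles; "qvel": joint speeds; "effort": joint torques, N m; "tcp_pos": TCP position; "orientation": TCP orientation; "contact_force": force on the tool from outside, world axes, zero at the start; "wrist_torque": the same for the moment, N m; "gripper_width": finger opening in m; "grasp_force": force on a finger pad.
Only numpy, scipy, OpenCV 4.12 (cv2) and the standard library are available. Lean on these libraries where they do the work, as an engineer would, in place of code of your own. Each camera call takes 0.05 s, during which the arm holds its last target. There are 200 camera calls.

### The job

Line the four black camera lenses up by height on the dark rail, one standing upright on the middle of each white pad: the shortest on the pad next to the green button, then rising pad by pad to the tallest at the other end. Set them down gently, never tip one over, and leave the calibration target (the small glass disc on a brass foot) where it stands.

Things in the scene. Friction and masses are not known exactly. Their poses are not given: they have to be found in the camera images.
- lens_1: the shortest of four black camera lenses: an upright round barrel, 32 mm in diameter over its whole height, 40 mm high, about 60 g, aluminium foot ring, dark blue glass in a steel ring on top; origin at the centre of its underside, z up
- lens_2: the second shortest of four black camera lenses: an upright round barrel, 36 mm in diameter over its whole height, 52 mm high, about 90 g, aluminium foot ring, dark blue glass in a steel ring on top; origin at the centre of its underside, z up
- lens_3: the second tallest of four black camera lenses: an upright round barrel, 40 mm in diameter over its whole height, 64 mm high, about 120 g, aluminium foot ring, dark blue glass in a steel ring on top; origin at the centre of its underside, z up
- lens_4: the tallest of four black camera lenses: an upright round barrel, 44 mm in diameter over its whole height, 76 mm high, about 160 g, aluminium foot ring, dark blue glass in a steel ring on top; origin at the centre of its underside, z up
- pad_a: the end pad on the robot's left (largest y) of the four fixed round white pads in a row on the dark rail (74 x 372 mm, 8 mm high): 56 mm in diameter, 4 mm thick, neighbours 75 mm apart; origin at the centre of the pad's underside, on the rail's top; the pad's top is 4 mm higher, 12 mm above the table. Its y axis runs along the rail towards pad_a's end
- pad_b: the second pad from the robot's left of the four fixed round white pads in a row on the dark rail (74 x 372 mm, 8 mm high): 56 mm in diameter, 4 mm thick, neighbours 75 mm apart; origin at the centre of the pad's underside, on the rail's top; the pad's top is 4 mm higher, 12 mm above the table. Its y axis runs along the rail towards pad_a's end
- pad_c: the third pad from the robot's left of the four fixed round white pads in a row on the dark rail (74 x 372 mm, 8 mm high): 56 mm in diameter, 4 mm thick, neighbours 75 mm apart; origin at the centre of the pad's underside, on the rail's top; the pad's top is 4 mm higher, 12 mm above the table. Its y axis runs along the rail towards pad_a's end
- pad_d: the end pad on the robot's right (smallest y) of the four fixed round white pads in a row on the dark rail (74 x 372 mm, 8 mm high): 56 mm in diameter, 4 mm thick, neighbours 75 mm apart; origin at the centre of the pad's underside, on the rail's top; the pad's top is 4 mm higher, 12 mm above the table. Its y axis runs along the rail towards pad_a's end
- green_button: green marker button (25 mm across, 6 mm high) fixed at one end of the rail, 52 mm beyond the centre of an end pad: it marks the end for the shortest lens, and may be at pad_a's or at pad_d's end. A plain steel button of the same size is at the other end. Origin at the centre of its underside
- target_stand: calibration target, loose, to be left alone: square brass foot 30 mm wide with a post and an upright steel-rimmed green glass disc 28 mm in diameter, 56 mm high over all, 120 g; stands among the lenses; origin at the centre of its underside

How it is judged:
By the outcome, as a careful person would: the job done as asked, in the order asked, and still so for the second after the job is handed in, with the robot touching nothing.
It also fails if it takes over 104 s, if anything falls off the work surface, if the arm or the gripper's body presses on something with over 40 N, if the wrist force passes 120 N, or if a joint passes its speed limit or range.

## Working session

There is one attempt and no reset: what is moved stays moved. The work goes in short steps, each a Python script; the robot and the scene stay as the last script left them, time stands still between calls to the robot, and variables do not carry over. Pictures are saved under pics/ and viewed, at most 14 in all, crops included, and the job is handed in when it is done.

```bash
mkdir -p pics
python3 - <<'E'
from cell import *
import cv2,numpy as np
print(sense()['time_s'])
for n in ['scene','side']:
    im=snapshot(n); cv2.imwrite(f'pics/{n}0.png',im[:,:,::-1])
    m=camera_model(n); print(n,{k:np.round(v,3).tolist() for k,v in m.items()})
    for t in ['lens_1','pad_a','green_button','target_stand']:
        for f in (boxes_of,mark_of):
            print(n,t,f.__name__,[(np.round(d['pixel'],1).tolist(),round(d['score'],2)) for d in f(n,t)])
E
```

```text
0.0
scene {'fx': 397.414, 'fy': 397.414, 'cx': 276.604, 'cy': 212.542, 'R': [[0.853, 0.522, -0.007], [0.324, -0.539, -0.778], [-0.41, 0.661, -0.628]], 't': [-0.492, -0.124, 0.937]}
scene lens_1 call [([128.6, 286.9], 0.98), ([298.7, 149.5], 0.86), ([178.9, 247.2], 0.84), ([251.5, 185.6], 0.8)]
scene lens_1 call [([182.1, 259.9], 0.89), ([251.2, 195.1], 0.82), ([134.9, 307.7], 0.66), ([297.7, 163.2], 0.66)]
scene pad_a call [([278.3, 265.1], 0.93), ([330.8, 217.5], 0.89), ([246.7, 292.6], 0.8), ([305.6, 237.7], 0.74)]
scene pad_a call [([307.6, 240.3], 0.92), ([333.3, 220.5], 0.83), ([245.1, 293.2], 0.82), ([280.5, 266.9], 0.66)]
scene green_button call [([346.3, 208.1], 0.55)]
scene green_button call [([347.6, 209.3], 0.7), ([213.3, 220.9], 0.64)]
scene target_stand call [([213.6, 215.5], 0.77)]
scene target_stand call [([211.8, 223.0], 0.71)]
side {'fx': 461.608, 'fy': 461.608, 'cx': 286.299, 'cy': 208.148, 'R': [[-0.772, -0.636, 0.006], [-0.366, 0.436, -0.822], [0.52, -0.637, -0.57]], 't': [0.421, 0.246, 0.53]}
side lens_1 call [([394.0, 186.4], 0.9), ([199.7, 330.3], 0.73), ([289.4, 284.0], 0.66), ([363.5, 215.8], 0.62)]
side lens_1 call [([204.4, 351.1], 0.96), ([363.7, 227.1], 0.66), ([392.4, 201.2], 0.65), ([285.6, 295.2], 0.61)]
side pad_a call [([245.5, 223.9], 0.96), ([275.5, 209.1], 0.85), ([205.5, 241.5], 0.72)]
side pad_a call [([275.9, 206.5], 0.97), ([205.2, 241.8], 0.95), ([303.5, 193.1], 0.65)]
side green_button call [([180.1, 252.6], 0.61)]
side green_button call [([179.3, 253.8], 0.71)]
side target_stand call [([340.5, 256.8], 0.82)]
side target_stand call [([335.5, 260.0], 0.89)]
```

View pics/scene0.png

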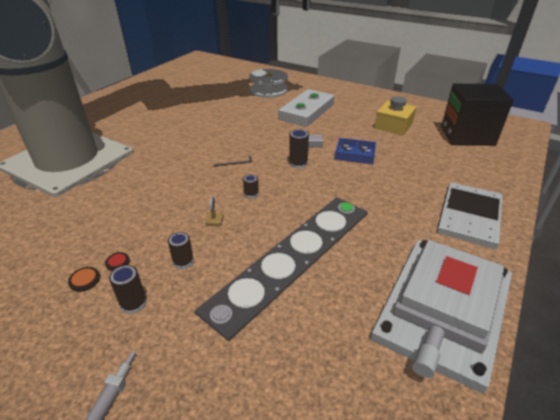

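View pics/side0.png

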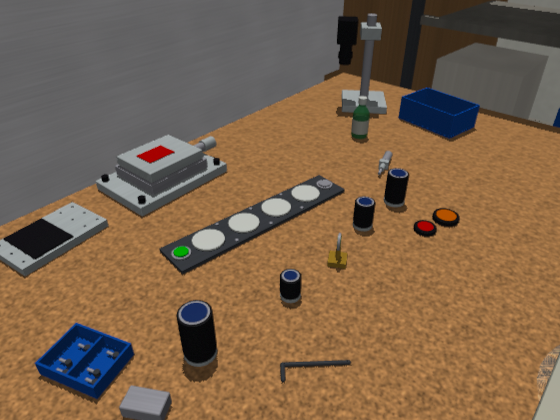

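The scene view shows lenses at (128,287), (180,250), (251,185) and (299,149), the target at (213,216), and the green button at (346,208) at the far end of the rail. In the side view the same lenses are at (396,187), (363,214), (290,285) and (199,335), with the green button at (180,252).

```bash
cat > h.py <<'E'
from cell import *
import cv2,numpy as np
def P(m): return np.diag([1,1,1.])@np.array([[m['fx'],0,m['cx']],[0,m['fy'],m['cy']],[0,0,1]])@np.c_[np.array(m['R']),np.array(m['t'])]
def tri(ma,a,mb,b):
    X=cv2.triangulatePoints(P(ma),P(mb),np.array(a,float).reshape(2,1),np.array(b,float).reshape(2,1))[:,0]
    return X[:3]/X[3]
def proj(m,X):
    p=P(m)@np.r_[X,1]; return p[:2]/p[2]
def onplane(m,px,z):
    R=np.array(m['R']);c=-R.T@np.array(m['t'])
    d=R.T@np.array([(px[0]-m['cx'])/m['fx'],(px[1]-m['cy'])/m['fy'],1]); return c+d*(z-c[2])/d[2]
def glass(im,px,r=26,min_area=25):
    """centroid of blue glass near the pixel"""
    h=cv2.cvtColor(np.ascontiguousarray(im),cv2.COLOR_RGB2HSV)
    k=cv2.inRange(h,(108,90,40),(130,255,140))
    n,l,s,c=cv2.connectedComponentsWithStats(k)
    ok=[i for i in range(1,n) if s[i,4]>=min_area and np.hypot(*(c[i]-px))<r]
    return c[max(ok,key=lambda i:s[i,4])] if ok else None
E
python3 - <<'E'
from h import *
np.set_printoptions(precision=4,suppress=True)
A,B=camera_model('scene'),camera_model('side')
ia=cv2.imread('pics/scene0.png')[:,:,::-1]; ib=cv2.imread('pics/side0.png')[:,:,::-1]
mk=[((134.9,307.7),(392.4,201.2)),((182.1,259.9),(363.7,227.1)),((251.2,195.1),(285.6,295.2)),((297.7,163.2),(204.4,351.1))]
bx=[((128.6,286.9),(394,186.4)),((178.9,247.2),(363.5,215.8)),((251.5,185.6),(289.4,284)),((298.7,149.5),(199.7,330.3))]
for (a,b),(c,d) in zip(mk,bx):
    ga,gb=glass(ia,c),glass(ib,d)
    print('base',tri(A,a,B,b),'glass',ga,gb,tri(A,ga,B,gb) if ga is not None and gb is not None else '')
print('pads',[tri(A,a,B,b) for a,b in [((245.1,293.2),(303.5,193.1)),((280.5,266.9),(275.9,206.5)),((307.6,240.3),(245.5,223.9)),((333.3,220.5),(205.2,241.8))]])
print('green',tri(A,(347.6,209.3),B,(179.3,253.8)),'target',tri(A,(211.8,223),B,(335.5,260)))
s=sense();print(s['orientation'])
im=snapshot('wrist');cv2.imwrite('pics/w0.png',im[:,:,::-1]);m=camera_model('wrist');print(m, s['tcp_pos'])
for t in ['lens_1','pad_a','green_button']: print(t,mark_of('wrist',t))
E
```

```text
base [ 0.4559 -0.2196 -0.0041] glass [122.5294 274.2868] [397.9873 172.3797] [ 0.4517 -0.2162  0.0649]
base [ 0.4522 -0.1073 -0.0009] glass [177.9574 238.5532] [364.8611 200.8056] [ 0.4573 -0.1097  0.0529]
base [ 0.4506  0.1117 -0.0017] glass None [290.0217 274.8043] 
base [0.4704 0.2625 0.0007] glass [299. 133.] [193.6845 311.9618] [0.4716 0.2668 0.077 ]
pads [array([ 0.594 , -0.1159,  0.009 ]), array([ 0.6083, -0.0436,  0.009 ]), array([0.6153, 0.0338, 0.0095]), array([0.6323, 0.1115, 0.0074])]
green [0.6418 0.159  0.0062] target [ 0.4381 -0.0024 -0.0008]
[[-0.893  0.45   0.   ]
 [ 0.45   0.893  0.   ]
 [-0.     0.    -1.   ]]
{'fx': 331.6136989695292, 'fy': 331.6136989695292, 'cx': 284.73879338984955, 'cy': 212.0611203649502, 'R': array([[ 0.4503,  0.8929, -0.0006],
       [ 0.8504, -0.4287,  0.3051],
       [ 0.2722, -0.1379, -0.9523]]), 't': array([-0.6238, -0.0386,  0.3812])} [0.2812 0.5581 0.2503]
lens_1 []
pad_a []
green_button []
```

View pics/w0.png

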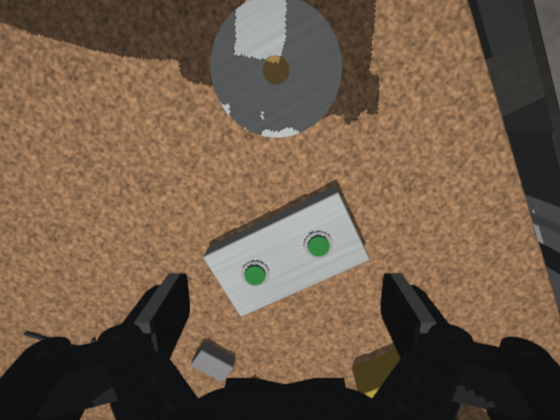

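The wrist view at the start shows only clutter: the steel disc at (276,70), and a grey block at (213,362). No lenses or pads are in it. The triangulated tops identify the lenses: lens_4 at y≈.26, lens_1 at y≈.11, lens_2 at y≈-.11 and lens_3 at y≈-.22. Green is at pad_a's end. Next I'll refine these positions with wrist views along the row.

```bash
cat >> h.py <<'E'
def Rt(az): # tool y at azimuth az (deg), z down
    a=np.radians(az); y=np.array([np.cos(a),np.sin(a),0]); z=np.array([0,0,-1.]); return np.c_[np.cross(y,z),y,z]
def multi(obs): # linear multi-view triangulation
    A=np.vstack([r for m,p in obs for r in (p[0]*P(m)[2]-P(m)[0],p[1]*P(m)[2]-P(m)[1])])
    A=A/np.linalg.norm(A[:,:3],axis=1,keepdims=True)
    X=np.linalg.lstsq(A[:,:3],-A[:,3],rcond=None)[0]
    return X,max(np.hypot(*(proj(m,X)-p)) for m,p in obs)
def white(im,px,r=25):
    h=cv2.cvtColor(np.ascontiguousarray(im),cv2.COLOR_RGB2HSV)
    n,l,s,c=cv2.connectedComponentsWithStats(cv2.inRange(h,(0,0,150),(180,45,255)))
    ok=[i for i in range(1,n) if s[i,4]>300 and np.hypot(*(c[i]-px))<r]
    return c[max(ok,key=lambda i:s[i,4])] if ok else None
LENS={1:(.451,.112,.04),2:(.456,-.108,.052),3:(.453,-.218,.064),4:(.471,.266,.076)}
PAD={'d':(.594,-.116,.012),'c':(.608,-.042,.012),'b':(.618,.034,.012),'a':(.632,.1115,.012)}
E
python3 - <<'E'
from h import *
np.set_printoptions(precision=4,suppress=True)
A=camera_model('scene'); print('block',onplane(A,(315,141),.01))
O={}
for i,(x,y) in enumerate([(.53,.13),(.53,.02),(.53,-.1),(.50,-.22),(.5,-.32)]):
    move_to([x,y,.26],Rt(-9.5)); hold(.3)
    m=camera_model('wrist'); im=snapshot('wrist'); cv2.imwrite(f'pics/w1_{i}.png',im[:,:,::-1])
    for name in ('lens_1','pad_a'):
        for d in mark_of('wrist',name):
            if d['score']<.4: continue
            p=np.array(d['pixel']); D=LENS if name=='lens_1' else PAD
            z=0 if D is LENS else .008
            X=onplane(m,p,z); k=min(D,key=lambda k:np.hypot(*(X[:2]-D[k][:2])))
            if np.hypot(*(X[:2]-D[k][:2]))<.025: O.setdefault(('mark',k),[]).append((m,p))
    for D,f in ((LENS,glass),(PAD,white)):
        for k,X in D.items():
            p=proj(m,X)
            if 8<p[0]<552 and 12<p[1]<300:
                g=f(im,p)
                if g is not None and 12<g[1]<270: O.setdefault(('seg',k),[]).append((m,g))
for k in sorted(O,key=str):
    if len(O[k])>1: print(k,len(O[k]),*multi(O[k]))
    print('   ',[onplane(m,p,({**LENS,**PAD}[k[1]][2]) if k[0]=='seg' else 0 if k[1] in LENS else .008)[:2] for m,p in O[k]])
print(sense()['time_s'],sense()['q'])
E
```

```text
block [0.4652 0.3632 0.01  ]
('mark', 'a') 2 [0.6262 0.1075 0.0179] 1.3687495004149157
    [array([0.6271, 0.1049]), array([0.63  , 0.1076])]
('mark', 'b') 3 [0.6151 0.034  0.014 ] 3.245274123780236
    [array([0.616 , 0.0292]), array([0.6153, 0.0366]), array([0.6175, 0.0331])]
('mark', 'c') 3 [ 0.6067 -0.0468  0.0012] 1.9530538008572644
    [array([ 0.6061, -0.0432]), array([ 0.6069, -0.0429]), array([ 0.6035, -0.0469])]
('mark', 'd') 4 [ 0.5944 -0.1187  0.0088] 2.453701380114174
    [array([ 0.5937, -0.1181]), array([ 0.5975, -0.1203]), array([ 0.5924, -0.1195]), array([ 0.5945, -0.1181])]
('mark', 1) 2 [ 0.4436  0.1073 -0.0086] 1.0956397671306806
    [array([0.4469, 0.1096]), array([0.4445, 0.107 ])]
('mark', 2) 3 [ 0.4535 -0.1099  0.003 ] 1.6938027736162151
    [array([ 0.4522, -0.1124]), array([ 0.4517, -0.1102]), array([ 0.4549, -0.11  ])]
('mark', 3) 4 [ 0.4486 -0.2182  0.0004] 1.58260179584907
    [array([ 0.4473, -0.2179]), array([ 0.4505, -0.2191]), array([ 0.4479, -0.2185]), array([ 0.4486, -0.2178])]
    [array([0.4686, 0.2657])]
('seg', 'a') 2 [0.6294 0.1058 0.0121] 0.03
[... 191 characters left out ...]
[0.617 , 0.0318])]
('seg', 'c') 2 [ 0.6045 -0.0422  0.012 ] 0.04774888605601104
    [array([ 0.6044, -0.0422]), array([ 0.6045, -0.0422])]
('seg', 'd') 2 [ 0.592  -0.1161  0.0121] 0.022118543928683256
    [array([ 0.592 , -0.1161]), array([ 0.592 , -0.1161])]
('seg', 1) 2 [0.4462 0.1098 0.0413] 0.05825016180422723
    [array([0.4458, 0.1095]), array([0.4459, 0.1099])]
('seg', 2) 2 [ 0.4564 -0.1098  0.0533] 0.052570965808665576
    [array([ 0.456 , -0.1102]), array([ 0.4562, -0.1097])]
('seg', 3) 2 [ 0.4505 -0.2162  0.0651] 0.05688202754312235
    [array([ 0.4502, -0.2165]), array([ 0.4504, -0.2161])]
    [array([0.4709, 0.2663])]
7.2583 [-33.7162  20.9724  97.0224   0.0035  61.9939 -24.265 ]
```

View pics/w1_1.png

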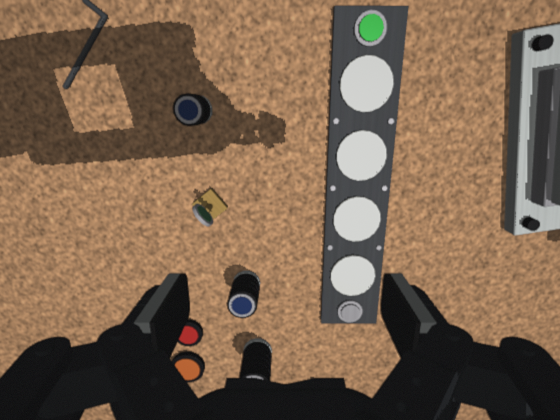

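The overhead view shows the pads at (367,83), (362,155), (357,218) and (353,275), with green at (370,28) above pad_a. It also shows lens_1 at (191,109), lens_2's top at (242,302) and the target at (209,206). The segmented fits are tight: pads at z=.012 spaced 75.0 mm, lens tops at .041, .053 and .065. I'll start with lens_3 → pad_c.

```bash
cat >> h.py <<'E'
LX={1:(.4462,.1098),2:(.4564,-.1098),3:(.4505,-.2162),4:(.4709,.2663)}
PX={1:(.6294,.1058),2:(.6169,.0318),3:(.6045,-.0422),4:(.5920,-.1161)}
H={1:.04,2:.052,3:.064,4:.076}; DIA={1:.032,2:.036,3:.040,4:.044}; G={1:.025,2:.032,3:.040,4:.046}
R=Rt(-9.6)
def pick(k):
    g=G[k]; x,y=LX[k]
    move_to([x,y,H[k]+.085],R)
    command_gripper(DIA[k]+.026)
    if move_linear([x,y,g],rate=.1,contact_N=6): raise SystemExit(f'touch on descent {sense()}')
    command_gripper(DIA[k]-.01,grasp_force=35)
    s=sense(); print(k,'grip',round(s['gripper_width'],4),round(s['grasp_force'],1))
    if abs(s['gripper_width']-DIA[k])>.005: raise SystemExit('grasp?')
    move_linear([x,y,g+.115],rate=.15)
def place(k):
    g=G[k]; x,y=PX[k]
    move_linear([x,y,g+.115],rate=.2)
    print('width',round(sense()['gripper_width'],4))
    move_linear([x,y,g+.012+.015],rate=.12); hold(.3)
    c=move_linear([x,y,g+.012-.003],rate=.02,contact_N=2.5)
    print('contact',c,'bottom z',np.round(sense()['tcp_pos'][2]-g,4)); hold(.2)
    command_gripper(DIA[k]+.024); hold(.2)
    move_linear([x,y,H[k]+.10],rate=.12)
    print('t',sense()['time_s'])
E
python3 - <<'E'
from h import *
pick(3); place(3)
x,y=PX[3]; move_to([x-.04,y-.06,.26],R); hold(.3)
m=camera_model('wrist');im=snapshot('wrist'); cv2.imwrite('pics/p3.png',im[:,:,::-1])
g=glass(im,proj(m,[x,y,.076])); print(g, onplane(m,g,.077) if g is not None else '')
E
```

```text
3 grip 0.0393 34.9
width 0.0392
contact True bottom z 0.0127
t 15.8167
[318.48076923 120.05769231] [ 0.60290705 -0.04177477  0.077     ]
```

View pics/p3.png

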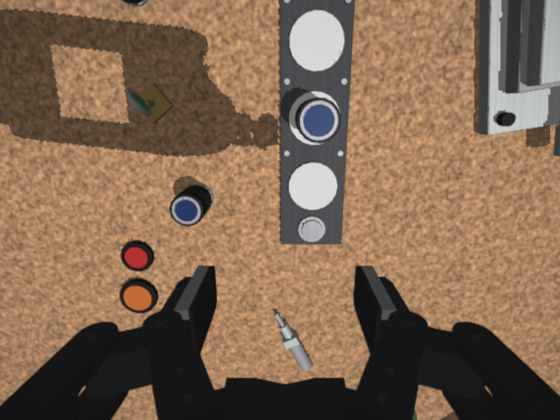

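Lens_3 stands upright on pad_c at (318,120), about 1.6 mm from the middle. Now the other three.

Run:
```python
from h import *
np.set_printoptions(precision=4,suppress=True)
for k in (2,1):
    pick(k); place(k)
# refine lens_4 from two wrist views
o=[]
for y in (.12,.19):
    move_to([.50,y,.26],R); hold(.3)
    m=camera_model('wrist');im=snapshot('wrist'); g=glass(im,proj(m,(*LX[4],.077)))
    if g is not None: o.append((m,g)); print('lens4',onplane(m,g,.077))
if len(o)==2: print(multi(o))
pick(4) if not o else (LX.__setitem__(4,tuple(np.mean([onplane(m,g,.077)[:2] for m,g in o],axis=0))),pick(4))
place(4)
O={k:[] for k in LX}
for i,(x,y) in enumerate([(.55,-.06),(.55,-.16),(.5,-.2)]):
    move_to([x,y,.28],R); hold(.3)
    m=camera_model('wrist');im=snapshot('wrist'); cv2.imwrite(f'pics/f{i}.png',im[:,:,::-1])
    for k in O:
        p=proj(m,(*PX[k],H[k]+.012)); g=glass(im,p)
        if g is not None and 10<g[1]<270: O[k].append((m,g))
for k in O:
    X=[onplane(m,g,H[k]+.013)[:2] for m,g in O[k]]
    if X: print(k,np.mean(X,0)-PX[k], multi(O[k]) if len(X)>1 else '')
im=snapshot('side'); cv2.imwrite('pics/side1.png',im[:,:,::-1]); print(mark_of('side','target_stand'))
print(sense()['time_s'])
```

```text
2 grip 0.0352 34.5
width 0.0358
contact True bottom z 0.0127
t 25.0083
1 grip 0.0316 34.3
width 0.0312
contact True bottom z 0.0127
t 33.1417
lens4 [0.4711 0.2662 0.077 ]
lens4 [0.471  0.2661 0.077 ]
(array([0.4711, 0.2661, 0.0772]), np.float64(0.08040027559832649))
4 grip 0.043 35.3
width 0.0435
contact True bottom z 0.0127
t 44.3333
2 [-0.0016  0.0002] 
3 [-0.0015  0.0004] (array([ 0.6029, -0.0418,  0.0776]), np.float64(0.011585515482111479))
4 [-0.0016 -0.0001] (array([ 0.5904, -0.1162,  0.0895]), np.float64(0.041326975216034706))
[{'pixel': [336.9, 260.6], 'score': 0.92}, {'pixel': [206.1, 238.2], 'score': 0.4}]
46.9
```

View pics/f0.png

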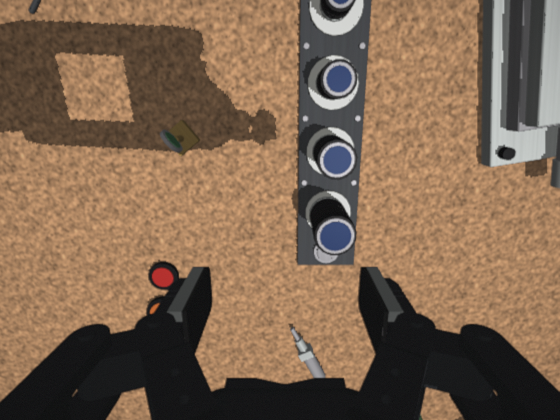

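View pics/side1.png

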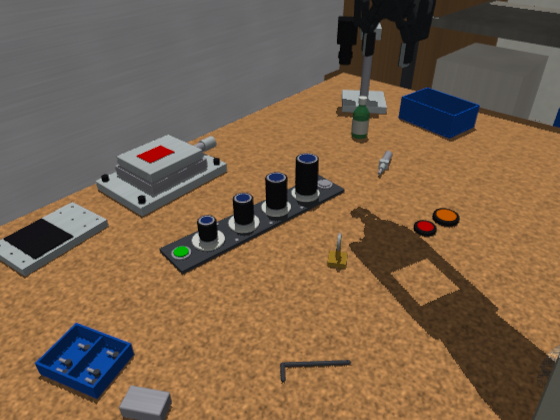

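The side view shows the lenses upright, rising from the green button at (180,252): tops at (207,220), (243,198), (276,177) and (307,159). The target is still at (338,258). The wrist view shows lenses 2–4 within 1.6 mm of their pad centres. Lens_1's glass was outside the area I measured there. I'm handing in.

```bash
python3 -c "
from cell import *
print(sign_off())"
```

```text
the job is handed in; nothing more can be done
None
```

The job is handed in: the four lenses stand upright on the pads, rising from lens_1 by the green button (pad_a) to lens_4 on pad_d, with lenses 2–4 measured within 1.6 mm of centre, lens_1 checked only by eye, and the calibration target untouched.

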